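Set the polariser and iris levers on the light base

TASK

Get the polarised-light base ready for the stress check of the lens lying on it: push the teal polariser lever round until its pointer stands on the teal line of the scale, and push the orange iris lever round until its pointer stands on the orange line. Push the levers gently by their knobs with shut fingertips or the outside of a finger, without pinching them, and leave the lens and everything else on the bench where it lies.

Things in the scene. Friction and masses are not known exactly. Their poses are not given: they have to be found in the camera images.
- light_base: White light base fixed to the bench. Origin on the common vertical axis of both rings, at bench level; z up. Housing 270 mm wide (y), from 125 mm in front of the axis (-x, the side with dimmer and switch) to 175 mm behind it (+x); deck 65 mm high. On it a black dial plate, radius 118 mm, top at 68 mm, with white lines every 10 degrees; nothing stands on it but window, rings and levers.
- polariser_ring (a joint): Dark inner ring (radius 58 mm, top at 84 mm). Angle in rad, counter-clockwise from above; at 0 its lever points 50 degrees counter-clockwise from +x of light_base. Teal line at 1.571. Starts between 0.1 and 0.95, so push counter-clockwise; stops at -0.15 and 2.05, well past the line. Stiff sliding fit (1.3 N at the knob), no spring or detent: stays where left, does not coast.
- iris_ring (a joint): Silver outer ring (radius 72 mm, top at 76 mm). Angle in rad, CLOCKWISE from above; at 0 its lever points 45 degrees clockwise from +x of light_base. Orange line at 1.222. Starts between 0.05 and 0.6, so push clockwise; stops at -0.15 and 1.70, well past the line. Stiff sliding fit (1 N at the knob), no spring or detent: stays where left, does not coast.
- polariser_knob (a point): Centre of the top of the knob, 106 mm above the bench, 92 mm from the ring axis. Lever of the polariser ring. Steel arm 7 mm wide, 78 to 84 mm above the bench, ending in an upright teal knob 12 mm in diameter, centred 92 mm from the axis, 81 to 106 mm above the bench (an 8 mm pin below it). White pointer out to 103 mm. Push on the knob with less than 15 N (a pinch is more).
- iris_knob (a point): Centre of the top of the knob, 106 mm above the bench, 92 mm from the ring axis. Lever of the iris ring. Steel arm 7 mm wide, 71 to 78 mm above the bench, ending in an upright orange knob 12 mm in diameter, centred 92 mm from the axis, 74 to 106 mm above the bench. White pointer out to 103 mm. Push on the knob with less than 15 N (a pinch is more).
- teal_mark (a point): Middle of the teal line painted on the dial plate, 108 mm from the ring axis, 68 mm above the bench. The line is radial, 5 mm wide, from 99 to 116 mm from the axis.
- orange_mark (a point): Middle of the orange line painted on the dial plate, 108 mm from the ring axis, 68 mm above the bench. The line is radial, 5 mm wide, from 99 to 116 mm from the axis.
- lens_blank: Loose amber lens, 38 mm in diameter, 12 mm high, lying near the middle of the fixed lit glass window (radius 44 mm, top at 84 mm) inside the rings. Origin at the centre of its underside. Must stay there.
- filter_case: Loose black case, 32 by 62 by 14 mm, lying on the deck of the light base behind the dial. Origin at the centre of its underside. Leave alone.
- analyser: Loose black hand analyser on the bench just right of the light base: disc of 62 mm diameter, 9 mm thick, with a flat handle out to 112 mm along its -x. Origin under the disc's centre. Leave alone.
- solvent_bottle: Loose amber bottle, 52 mm in diameter, 120 mm high, behind the work, left or right. Origin under its centre. Leave alone.
- marker_pen: Loose orange pen, 132 mm long, 11 mm wide, lying on the bench to the right. Origin near its middle, underside. Leave alone.
- tweezers: Loose steel tweezers, 113 mm long, 8 mm high, lying on the bench just left of the light base. Origin near the middle, underside. Leave alone.
- lens_tray: Loose blue tray of small lenses, 130 by 95 by 22 mm, on the bench to the left. Origin at the centre of its underside. Leave alone.
- screw_press: Loose little teal screw press, 55 by 75 mm, 103 mm high, behind the work, right or left. Origin at the centre of its underside. Leave alone.

How it is judged:
At the end, for the whole second after the job is handed in: The polariser lever stands within 3 degrees of the teal line and the iris lever within 3 degrees of the orange line, both at rest; the lens lies within 5 mm of where it lay, everything else within 10 mm (value of joint polariser_ring between 1.5184 and 1.6232 rad and value of joint iris_ring between 1.1693 and 1.2741 rad and velocity of joint polariser_ring between -0.02 and 0.02 rad/s and velocity of joint iris_ring between -0.02 and 0.02 rad/s and distance of lens_blank from where it was at the start of the episode below 0.005 m and distance of each of filter_case, analyser, solvent_bottle, marker_pen, tweezers, lens_tray, screw_press from where it was at the start of the episode below 0.01 m); the robot touches nothing.
It fails at once if the polariser lever is pinched or shoved hard (more than 15 N) (contact force between the fingers and polariser_ring above 15 N).
It fails at once if the iris lever is pinched or shoved hard (more than 15 N) (contact force between the fingers and iris_ring above 15 N).
It fails at once if the lens on the glass is disturbed or lifted (more than 5 mm) (distance of lens_blank from where it was at the start of the episode above 0.005 m).
It fails at once if another loose thing on the light base or the bench is disturbed or lifted (more than 10 mm) (distance of any of filter_case, analyser, solvent_bottle, marker_pen, tweezers, lens_tray, screw_press from where it was at the start of the episode above 0.01 m).
It also fails if it takes over 51 s, if anything falls off the work surface, if the arm or the gripper's body presses on something with over 40 N, if the wrist force passes 120 N, or if a joint passes its speed limit or range.

ROBOT

A 6-joint arm with a two-finger parallel gripper is mounted at the origin on the work surface. World frame = base frame: x ahead of the robot, y to its left, z up, the work surface at z = 0. Lengths are in m, angles in rad, forces in N, time in s.
With the tool pointing down it reaches from about 0.3 to 0.875 m from the base axis. Payload 6.4 kg.
Tool frame: the origin (TCP) lies midway between the tips of the shut fingers; the grasp point (between the pads) lies 19 mm behind it; z points along the fingers, y is the direction in which the jaws open and shut (so a half turn about z gives the same grasp; the last joint's range is limited). The gripper opens to 85 mm and grips with 20 to 120 N. Pads are 22 mm wide; open, the fingers measure 114 mm over their backs; the gripper's body (76 mm by 85 mm) begins 54 mm behind the grasp point. The pads swing forward as they close: fully open they stand 13 mm farther back than shut.
Start: joints at [-1.315, 0.181, 1.607, -0, 1.354, -0.206], TCP at [0.256, -0.515, 0.231] pointing down, gripper open.
Joint ranges: [-2.99, 2.99], [-0.89, 2.07], [0.3, 2.58], [-1.14, 4.28], [0, 2.63], [-3.12, 3.12]. Speed limits (rad/s): [2.57, 2.57, 3.01, 3.14, 3.14, 3.14].

INTERFACE

Orientations are given as a unit quaternion [w, x, y, z].
In Python, from bench import ctrl gives the robot as it stands.
- The arm moves only by the tool apply_moves, never from a script. Its argument "plan" is a list of rows, each an object with "translation": the shift along the tool's x, y, z in m, a list of three; "angular": the turn, a rotation vector about the tool's x, y, z in rad, a list of three; "hand": the finger opening in m, from 0 to 0.0854. In form: [{"translation": [x, y, z], "angular": [rx, ry, rz], "hand": hand}, ...]. A call has 1 to 10 rows; each row shifts and turns the commanded pose from where the row before left it, along the tool's axes as they then stand; what a row does not reach is not made up. A row lasts 1/8 s, in which the tool goes at most 62.5 mm and 10.7 degrees, less where a joint would pass 70% of its speed; a pose out of reach is approached as far as the arm can. A call with a gripper value outside its range is refused whole. The fingers move at their own pace and stop on an object; the grip force is fixed at half the most. Time passes only in rows, so rows that do not move let the fingers close. It gives the time, the measured TCP pose, the force and the opening at its end, in the units of the state.
- ctrl.get_obs(): the state, without advancing time (a new reading comes with each control period).
- ctrl.camera(name): name is "scene" or "top"; returns a dict with "img" (480x640x3 uint8, red, green, blue), "K" (3x3 intrinsics, pixels), "eye" and "orientation" of the camera in the world. Camera axes: x right, y up, looking along -z (the intrinsics and any distortion apply to the point x, -y, -z); pixel columns grow to the right and rows downward; lengths in m; the calibration is good to about 2 mm. A picture is of the moment at which its call begins. There is no depth.
- ctrl.hand_in(): hands the job in, once; it reports no verdict.
The state is a dict: "time_s": time; "q": joint angles; "dq": joint speeds; "joint_efforts": joint torques, N m; "eef_pos": TCP position; "eef_rot": TCP orientation; "wrist_force": force on the tool from outside, world axes, zero at the start; "torque": the same for the moment, N m; "opening": opening from 0.0 (shut) to 1.0 (fully open).
Only numpy, scipy, OpenCV 4.12 (cv2) and the standard library are available. Lean on these libraries where they do the work, as an engineer would, in place of code of your own. Each camera call takes 0.05 s, during which the arm holds its last target.

## Working session

There is one attempt and no reset: what is moved stays moved. The work goes in short steps, Python scripts to look and compute and a tool call to move; the robot and the scene stay as the last step left them, time stands still between calls to the robot, and variables do not carry over. Pictures are saved under pics/ and viewed, and the job is handed in when it is done.

Besides the shell and the picture viewer there is one more tool, called after "Emit:" in YAML: its name, and indented under it one key for each argument. apply_moves: Moves the arm, as the interface text tells. Its arguments: {"type":"object","properties":{"plan":{"type":"array","items":{"type":"object","properties":{"translation":{"type":"array","items":{"type":"number"}},"angular":{"type":"array","items":{"type":"number"}},"hand":{"type":"number"}}}}},"required":["plan"]}

```bash
mkdir -p pics
python3 - <<'E'
from bench import ctrl
import cv2
o=ctrl.get_obs()
for k,v in o.items(): print(k,v)
for n in("scene","top"):
    c=ctrl.camera(n); print(n,c["K"],c["eye"],c["orientation"],[k for k in c])
    cv2.imwrite(f"pics/{n}0.png",c["img"][:,:,::-1])
E
```

```text
time_s 0.0
q [-1.31529529e+00  1.81560971e-01  1.60802818e+00  2.61861139e-06
  1.35380905e+00 -2.06296758e-01]
dq [-2.11820208e-04 -8.86051435e-04 -5.14585627e-04 -7.86225442e-04
  6.05632769e-04 -4.24782896e-05]
joint_efforts [-5.83616311e-04 -4.44871616e+01 -3.51341128e+01 -9.16718886e-05
  9.16240067e-03  8.33025126e-06]
eef_pos [ 0.2560677  -0.51420093  0.23036321]
eef_rot [-9.02533853e-04  9.73460741e-01  2.28852288e-01 -2.09300092e-05]
wrist_force [-0.21071358  0.33623356 -0.55370426]
torque [-0.01523382  0.04821594  0.0393297 ]
opening 0.9993502656352489
scene [[435.97330884   0.         321.49437735]
 [  0.         435.97330884 230.39106401]
 [  0.           0.           1.        ]] [ 1.40974425 -0.24545716  0.82830298] [0.73473231 0.33026829 0.25036301 0.53703785] ['img', 'K', 'eye', 'orientation']
top [[529.65073055   0.         316.12980144]
 [  0.         529.65073055 244.16593431]
 [  0.           0.           1.        ]] [3.92521760e-01 5.96623169e-04 1.23537507e+00] [ 0.70470758  0.05980839 -0.05865305 -0.70453531] ['img', 'K', 'eye', 'orientation']
```

View pics/top0.png

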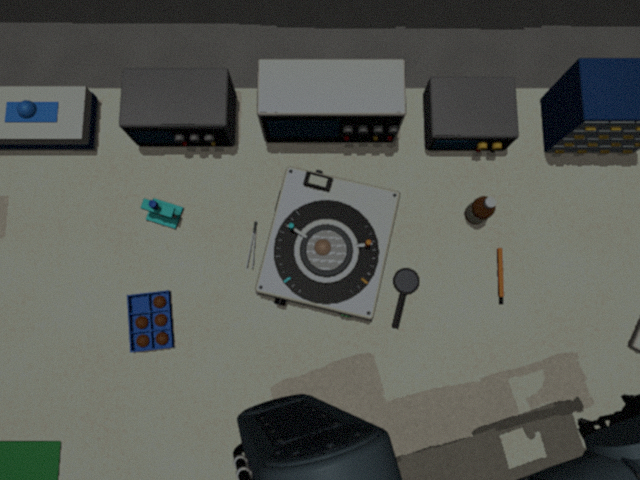

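View pics/scene0.png

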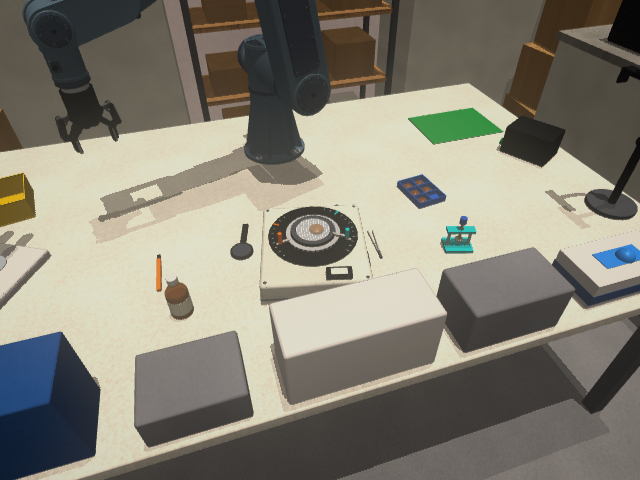

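```bash
cat > h.py <<'E'
import numpy as np, cv2
from scipy.spatial.transform import Rotation as R
from bench import ctrl
def rot(q): return R.from_quat([q[1],q[2],q[3],q[0]])
def plane(c,uv,z):
    uv=np.atleast_2d(np.array(uv,float)); K=c["K"]
    d=np.c_[(uv[:,0]-K[0,2])/K[0,0],-(uv[:,1]-K[1,2])/K[1,1],-np.ones(len(uv))]
    d=rot(c["orientation"]).apply(d); e=np.array(c["eye"])
    return e+d*((z-e[2])/d[:,2])[:,None]
def proj(c,P):
    p=rot(c["orientation"]).inv().apply(np.atleast_2d(P)-np.array(c["eye"])); K=c["K"]
    return np.c_[K[0,2]+K[0,0]*p[:,0]/-p[:,2],K[1,2]-K[1,1]*p[:,1]/-p[:,2]]
def blobs(img,lo,hi,roi,amin=4):
    hsv=cv2.cvtColor(img,cv2.COLOR_RGB2HSV); m=cv2.inRange(hsv,lo,hi)
    M=np.zeros_like(m); x0,y0,x1,y1=roi; M[y0:y1,x0:x1]=m[y0:y1,x0:x1]
    n,l,s,ce=cv2.connectedComponentsWithStats(M,connectivity=8)
    return [(ce[i].round(1).tolist(),int(s[i,4]),s[i,:4].tolist()) for i in range(1,n) if s[i,4]>=amin]
E
python3 - <<'E'
from h import *
for n,roi in(("top",(255,165,400,325)),("scene",(255,195,375,300))):
    c=ctrl.camera(n); img=c["img"]; x0,y0,x1,y1=roi
    cv2.imwrite(f"pics/{n}1.png",cv2.resize(img[y0:y1,x0:x1],None,fx=4 if n=="top" else 5,fy=4 if n=="top" else 5,interpolation=cv2.INTER_CUBIC)[:600,:,::-1])
    print(n,"teal",blobs(img,(78,90,50),(100,255,255),roi))
    print(n,"or",blobs(img,(5,130,90),(20,255,255),roi))
    m=cv2.inRange(img,(0,0,0),(60,60,60))
    M=np.zeros_like(m);M[y0:y1,x0:x1]=m[y0:y1,x0:x1]
    cs=max(cv2.findContours(M,cv2.RETR_EXTERNAL,cv2.CHAIN_APPROX_NONE)[0],key=cv2.contourArea)
    e=cv2.fitEllipse(cv2.convexHull(cs)); print(e)
    p=plane(c,cs[:,0,:],.068); A=np.c_[2*p[:,:2],np.ones(len(p))]
    s=np.linalg.lstsq(A,(p[:,:2]**2).sum(1),rcond=None)[0]; print(s[:2],np.sqrt(s[2]+s[0]**2+s[1]**2))
E
```

```text
top teal [([290.9, 225.0], 29, [289, 222, 5, 7]), ([286.7, 279.2], 30, [283, 276, 8, 7])]
top or [([368.0, 241.6], 17, [366, 240, 5, 5]), ([364.1, 280.4], 12, [362, 278, 6, 5])]
((325.87982177734375, 251.5489044189453), (102.94247436523438, 104.05624389648438), 93.35794830322266)
[ 0.57616164 -0.01915061] 0.11419797008330473
scene teal [([335.7, 212.4], 11, [334, 211, 5, 4]), ([346.9, 231.3], 35, [345, 227, 5, 10])]
scene or [([275.5, 223.9], 11, [273, 223, 6, 3]), ([279.4, 237.2], 49, [277, 232, 6, 12])]Traceback (most recent call last):
  File "<stdin>", line 10, in <module>
cv2.error: OpenCV(4.12.0) /io/opencv/modules/imgproc/src/shapedescr.cpp:361: error: (-201:Incorrect size of input array) There should be at least 5 points to fit the ellipse in function 'fitEllipseNoDirect'
```

View pics/top1.png

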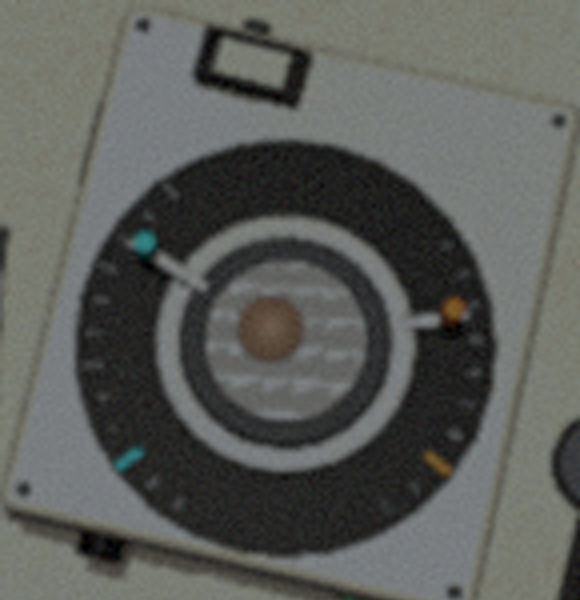

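View pics/scene1.png

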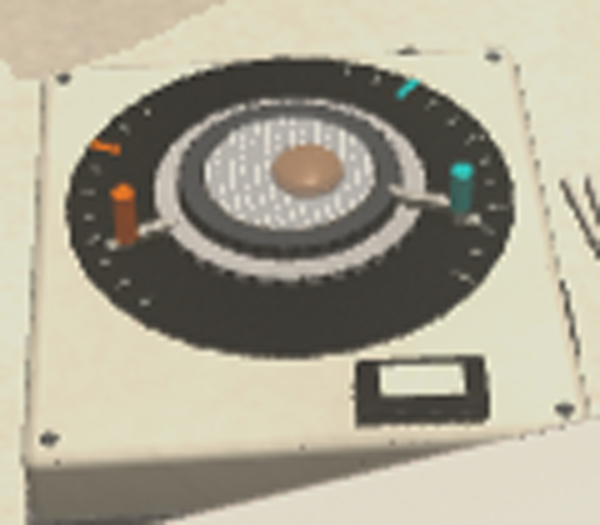

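Run:
```python
from h import *
c=ctrl.camera("top")
ctr=plane(c,[325.88,251.55],.068)[0]; print("ctr",ctr)
for n,uv,z in(("tm",[286.7,279.2],.068),("om",[364.1,280.4],.068),("tk",[290.9,225],.106),("ok",[368,241.6],.106)):
    p=plane(c,uv,z)[0]; d=p-ctr; print(n,p,np.hypot(*d[:2]),np.degrees(np.arctan2(d[1],d[0])))
s=ctrl.camera("scene")
for n,uv,z in(("tm",[335.7,212.4],.068),("om",[275.5,223.9],.068),("tk",[346.9,228.5],.106),("ok",[279.4,233.2],.106)):
    p=plane(s,uv,z)[0]; d=p-ctr; print(n,p,np.hypot(*d[:2]),np.degrees(np.arctan2(d[1],d[0])))
# scene centre from dial
img=s["img"]; m=cv2.inRange(cv2.cvtColor(img,cv2.COLOR_RGB2GRAY),0,95)
M=np.zeros_like(m); M[200:270,262:362]=m[200:270,262:362]
cs=max(cv2.findContours(M,cv2.RETR_EXTERNAL,cv2.CHAIN_APPROX_NONE)[0],key=cv2.contourArea)
p=plane(s,cv2.convexHull(cs)[:,0],.068)[:,:2]; print(cv2.minEnclosingCircle(p.astype('f4')),cv2.boundingRect(cs))
```

```text
ctr [ 0.57347905 -0.01920167  0.068     ]
tm [0.51161341 0.06758393 0.068     ] 0.106579056952334 125.4834004184645
om [ 0.50899094 -0.10347263  0.068     ] 0.10611461122804684 -127.4249168482916
tk [0.62603994 0.05740507 0.106     ] 0.09290446436541168 55.545470521151756
ok [ 0.58938815 -0.10976444  0.106     ] 0.09194952386333494 -80.0365495329373
tm [0.51229372 0.06553671 0.068     ] 0.1045190754581822 125.83115827265823
om [ 0.50835961 -0.10522018  0.068     ] 0.10788756392242889 -127.1271687243153
tk [0.62779358 0.05597835 0.106     ] 0.09274752380935818 54.153405318565554
ok [ 0.59191246 -0.11094243  0.106     ] 0.09357434873425888 -78.63887582205176
((0.5784432888031006, -0.021022256463766098), 0.11791998893022537) (268, 207, 90, 59)
```

Emit:
apply_moves:
  plan:
    - {"translation": [0.043, -0.0174, 0], "angular": [0, 0, 0], "hand": 0}
    - {"translation": [0.043, -0.0174, 0], "angular": [0, 0, 0], "hand": 0}
    - {"translation": [0.043, -0.0174, 0], "angular": [0, 0, 0], "hand": 0}
    - {"translation": [0.043, -0.0174, 0], "angular": [0, 0, 0], "hand": 0}
    - {"translation": [0.043, -0.0174, 0], "angular": [0, 0, 0], "hand": 0}
    - {"translation": [0.043, -0.0174, 0], "angular": [0, 0, 0], "hand": 0}
    - {"translation": [0.043, -0.0174, 0], "angular": [0, 0, 0], "hand": 0}
    - {"translation": [0.043, -0.0174, 0], "angular": [0, 0, 0], "hand": 0}
    - {"translation": [0.043, -0.0174, 0], "angular": [0, 0, 0], "hand": 0}
    - {"translation": [0.043, -0.0174, 0], "angular": [0, 0, 0], "hand": 0}

```text
time_s: 1.55
eef_pos: [0.5646, -0.1661, 0.2313]
eef_rot: [0.0, 0.973, 0.229, 0.0]
wrist_force: [0.3, -0.7, 0.8]
opening: -0.002
```

Emit:
apply_moves:
  plan:
    - {"translation": [0.0406, -0.0174, 0], "angular": [0, 0, -0.16], "hand": 0}
    - {"translation": [0, 0, 0], "angular": [0, 0, -0.16], "hand": 0}
    - {"translation": [0, 0, 0], "angular": [0, 0, -0.16], "hand": 0}
    - {"translation": [0, 0, 0], "angular": [0, 0, -0.16], "hand": 0}
    - {"translation": [0, 0, 0], "angular": [0, 0, -0.16], "hand": 0}
    - {"translation": [0, 0, 0], "angular": [0, 0, -0.16], "hand": 0}
    - {"translation": [0, 0, 0], "angular": [0, 0, -0.16], "hand": 0}
    - {"translation": [0, 0, 0], "angular": [0, 0, -0.16], "hand": 0}
    - {"translation": [0, 0, 0], "angular": [0, 0, -0.16], "hand": 0}
    - {"translation": [0, 0, 0], "angular": [0, 0, -0.16], "hand": 0}

```text
time_s: 2.8
eef_pos: [0.5922, -0.1337, 0.2311]
eef_rot: [-0.0, 0.512, 0.859, -0.0]
wrist_force: [-0.7, 0.9, 0.2]
opening: 0.001
```

```bash
cat >> h.py <<'E'
C=np.array([.576,-.0189]); YAW=-13.35
def st():
    o=ctrl.get_obs(); r=rot(o["eef_rot"]); p=np.array(o["eef_pos"]); x=r.as_matrix()[:,0]; d=p[:2]-C
    print("t",o["time_s"],"p",p.round(4),"xang",np.degrees(np.arctan2(x[1],x[0])).round(2),"tilt",r.as_matrix()[:,2].round(4),"r",np.hypot(*d).round(4),"th",np.degrees(np.arctan2(d[1],d[0])).round(2),"F",np.round(o["wrist_force"],2),"open",round(o["opening"],3)); return o,r,p
def to(xyz):
    o,r,p=st(); print("tool shift",r.inv().apply(np.array(xyz)-p).round(4))
def pol(rr,th): return C+rr*np.array([np.cos(np.radians(th)),np.sin(np.radians(th))])
E
python3 - <<'E'
from h import *
to([*pol(.092,-61),.2]); print(ctrl.get_obs()["q"])
c=ctrl.camera("top");cv2.imwrite("pics/top2.png",c["img"][:,:,::-1])
E
```

```text
t 2.8 p [ 0.5922 -0.1337  0.2311] xang 118.43 tilt [-3.e-04  1.e-04 -1.e+00] r 0.116 th -81.99 F [-0.66  0.88  0.24] open 0.001
tool shift [0.0167 0.0414 0.0311]
[-4.17368161e-01  2.51481650e-01  1.52292541e+00 -2.57921035e-05
  1.36746695e+00 -9.13612157e-01]
```

View pics/top2.png

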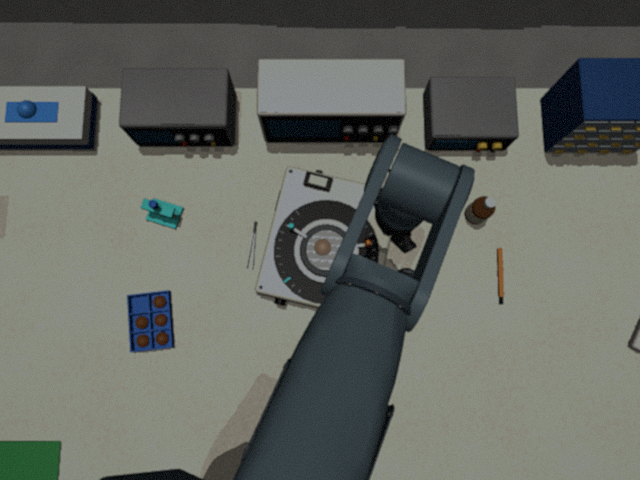

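Emit:
apply_moves:
  plan:
    - {"translation": [0.009, 0.021, 0], "angular": [0, 0, 0], "hand": 0}
    - {"translation": [0.0077, 0.0204, 0], "angular": [0, 0, 0], "hand": 0}
    - {"translation": [0, 0, 0.03], "angular": [0, 0, 0], "hand": 0}
    - {"translation": [0, 0, 0.03], "angular": [0, 0, 0], "hand": 0}
    - {"translation": [0, 0, 0.03], "angular": [0, 0, 0], "hand": 0}
    - {"translation": [0, 0, 0.03], "angular": [0, 0, 0], "hand": 0}
    - {"translation": [0, 0, 0], "angular": [0, 0, 0], "hand": 0}

```text
time_s: 3.72
eef_pos: [0.6195, -0.0976, 0.1083]
eef_rot: [-0.003, 0.514, 0.858, -0.0]
wrist_force: [-0.3, -0.7, 0.4]
opening: 0.003
```

Run:
```python
from h import *
to([*pol(.092,-61),.09])
c=ctrl.camera("scene");cv2.imwrite("pics/s3.png",cv2.resize(c["img"][140:300,220:400],None,fx=4,fy=3.75,interpolation=cv2.INTER_CUBIC)[:,:,::-1])
```

```text
t 3.725 p [ 0.6195 -0.0976  0.1083] xang 118.13 tilt [-0.0055  0.0021 -1.    ] r 0.0899 th -61.07 F [-0.29 -0.68  0.43] open 0.003
tool shift [-0.0022  0.0002  0.0183]
```

View pics/s3.png

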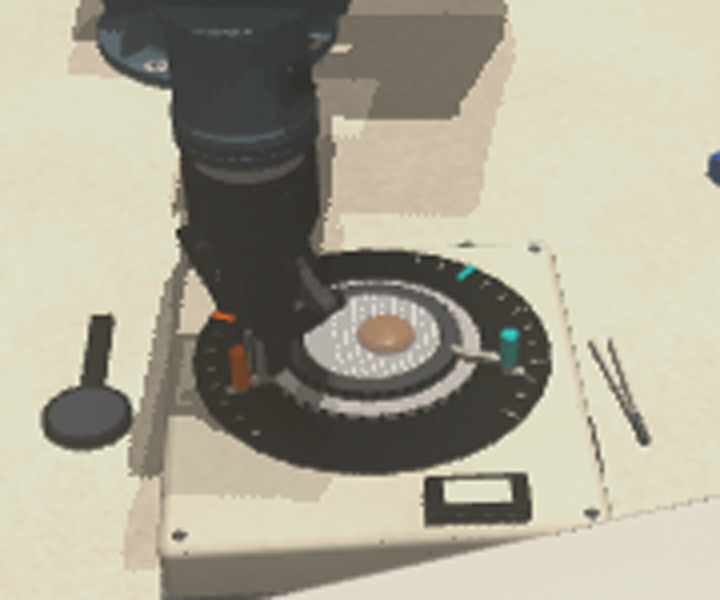

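Run:
```python
from h import *
o,r,p=st()
c=ctrl.camera("scene"); uv=proj(c,[p,[*pol(.092,-81.6),.106]]); print((uv-[220,140])*[4,3.75], ctrl.get_obs()["dq"])
cv2.imwrite("pics/s4.png",cv2.resize(c["img"][180:255,255:355],None,fx=8,fy=8,interpolation=cv2.INTER_CUBIC)[:,:,::-1]); print((uv-[255,180])*8)
```

```text
t 3.775 p [ 0.6208 -0.0982  0.1104] xang 118.14 tilt [-2.2e-03  9.0e-04 -1.0e+00] r 0.0911 th -60.56 F [ 0.67 -0.61  0.55] open -0.0
[[267.87597305 368.10020307]
 [238.30018087 346.86560938]] [-0.00557189 -0.02676183 -0.0154335  -0.00082477 -0.0037717  -0.00619706]
[[255.75194609 465.28043322]
 [196.60036174 419.97996668]]
```

View pics/s4.png

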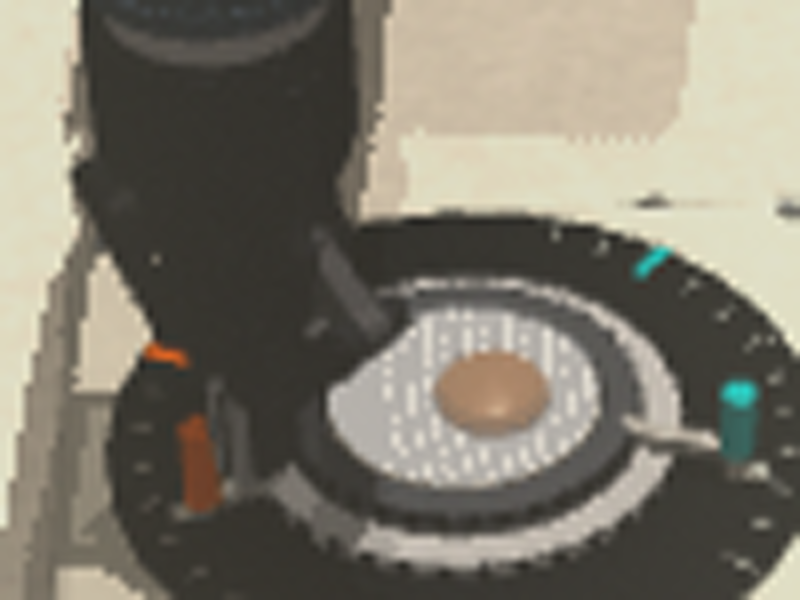

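Emit:
apply_moves:
  plan:
    - {"translation": [0, 0, 0.01], "angular": [0, 0, 0], "hand": 0}
    - {"translation": [0, 0, 0.009], "angular": [0, 0, 0], "hand": 0}
    - {"translation": [0, -0.0024, 0], "angular": [0, 0, 0.026], "hand": 0}
    - {"translation": [0, -0.0024, 0], "angular": [0, 0, 0.026], "hand": 0}
    - {"translation": [0, -0.0024, 0], "angular": [0, 0, 0.026], "hand": 0}
    - {"translation": [0, -0.0024, 0], "angular": [0, 0, 0.026], "hand": 0}

```text
time_s: 4.58
eef_pos: [0.6122, -0.1039, 0.0926]
eef_rot: [0.0, 0.559, 0.829, 0.0]
wrist_force: [0.8, 0.0, 0.1]
opening: 0.001
```

Run:
```python
from h import *
st()
c=ctrl.camera("scene"); 
cv2.imwrite("pics/s5.png",cv2.resize(c["img"][180:255,255:355],None,fx=8,fy=8,interpolation=cv2.INTER_CUBIC)[:,:,::-1])
```

```text
t 4.575 p [ 0.6122 -0.1039  0.0926] xang 112.06 tilt [ 4.e-04 -1.e-04 -1.e+00] r 0.0924 th -66.92 F [0.81 0.03 0.11] open 0.001
```

View pics/s5.png

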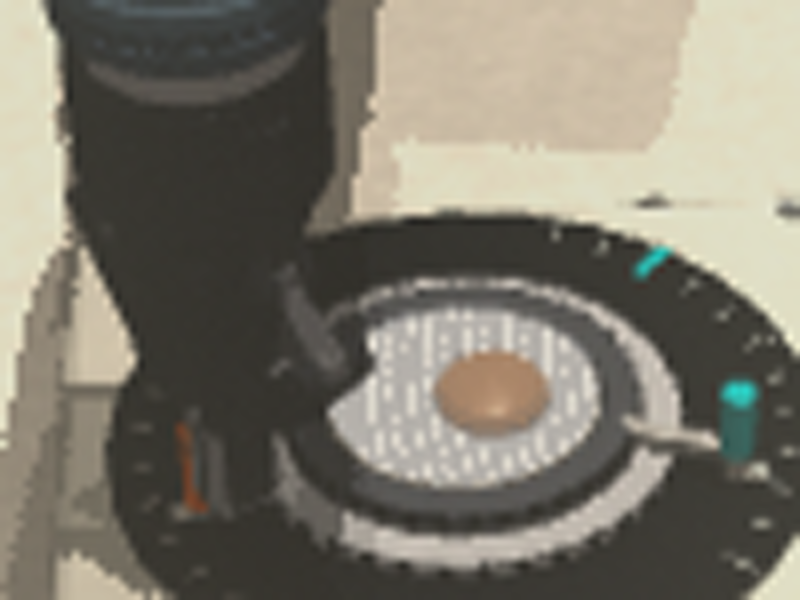

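Emit:
apply_moves:
  plan:
    - {"translation": [0.0001, -0.0032, 0], "angular": [0, 0, 0.035], "hand": 0}
    - {"translation": [0.0001, -0.0032, 0], "angular": [0, 0, 0.035], "hand": 0}
    - {"translation": [0.0001, -0.0032, 0], "angular": [0, 0, 0.035], "hand": 0}
    - {"translation": [0.0001, -0.0032, 0], "angular": [0, 0, 0.035], "hand": 0}
    - {"translation": [0.0001, -0.0032, 0], "angular": [0, 0, 0.035], "hand": 0}
    - {"translation": [0.0001, -0.0032, 0], "angular": [0, 0, 0.035], "hand": 0}

```text
time_s: 5.38
eef_pos: [0.5936, -0.1089, 0.0924]
eef_rot: [0.0, 0.643, 0.766, 0.0]
wrist_force: [0.7, -0.0, 0.0]
opening: -0.005
```

Run:
```python
from h import *
st()
c=ctrl.camera("scene"); 
cv2.imwrite("pics/s6.png",cv2.resize(c["img"][180:255,255:355],None,fx=8,fy=8,interpolation=cv2.INTER_CUBIC)[:,:,::-1])
```

```text
t 5.375 p [ 0.5936 -0.1089  0.0924] xang 100.0 tilt [ 1.e-04 -1.e-04 -1.e+00] r 0.0917 th -78.94 F [ 0.73 -0.01  0.05] open -0.005
```

View pics/s6.png

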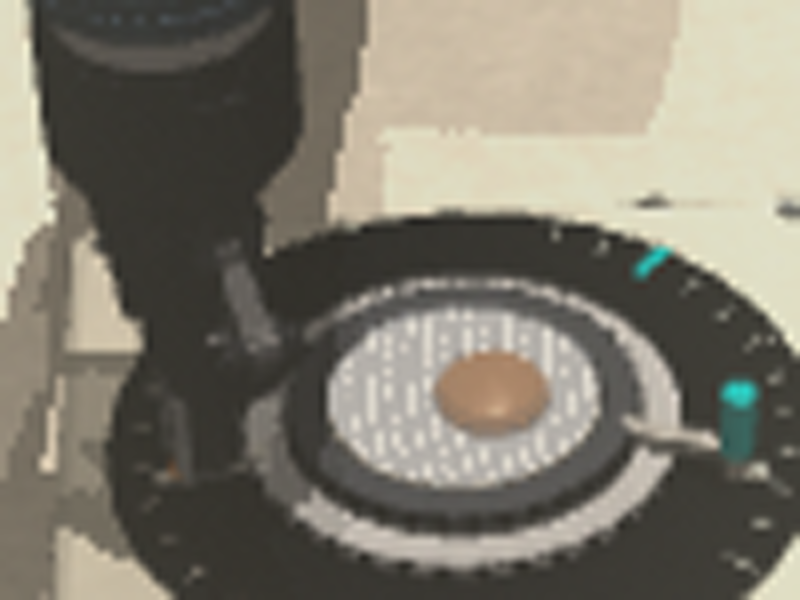

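Emit:
apply_moves:
  plan:
    - {"translation": [0.0001, -0.0032, 0], "angular": [0, 0, 0.035], "hand": 0}
    - {"translation": [0, -0.0032, 0], "angular": [0, 0, 0.035], "hand": 0}
    - {"translation": [0, -0.0032, 0], "angular": [0, 0, 0.035], "hand": 0}
    - {"translation": [0.0001, -0.0032, 0], "angular": [0, 0, 0.035], "hand": 0}
    - {"translation": [0, -0.0032, 0], "angular": [0, 0, 0.035], "hand": 0}
    - {"translation": [0.0001, -0.0032, 0], "angular": [0, 0, 0.035], "hand": 0}
    - {"translation": [0.0001, -0.0032, 0], "angular": [0, 0, 0.035], "hand": 0}
    - {"translation": [0.0001, -0.0032, 0], "angular": [0, 0, 0.035], "hand": 0}
    - {"translation": [0, -0.0032, 0], "angular": [0, 0, 0.035], "hand": 0}

```text
time_s: 6.55
eef_pos: [0.5649, -0.1093, 0.0923]
eef_rot: [-0.0, 0.755, 0.656, -0.0]
wrist_force: [0.7, -1.9, 0.5]
opening: 0.002
```

Run:
```python
from h import *
st()
for n,(x0,y0) in(("scene",(255,180)),("top",(300,220))):
    c=ctrl.camera(n); 
    cv2.imwrite(f"pics/{n}7.png",cv2.resize(c["img"][y0:y0+75,x0:x0+100],None,fx=8,fy=8,interpolation=cv2.INTER_CUBIC)[:,:,::-1])
```

```text
t 6.55 p [ 0.5649 -0.1093  0.0923] xang 81.96 tilt [-0.  0. -1.] r 0.0911 th -97.02 F [ 0.72 -1.93  0.48] open 0.002
```

View pics/scene7.png

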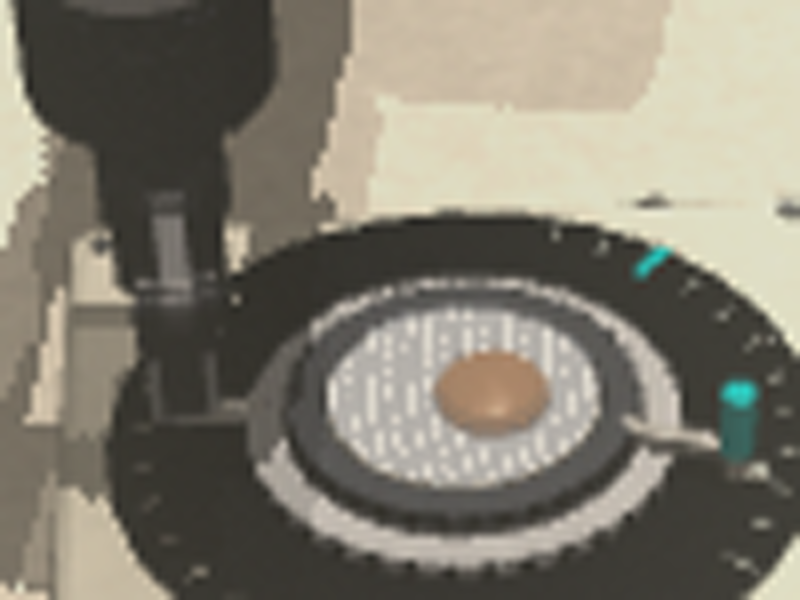

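View pics/top7.png

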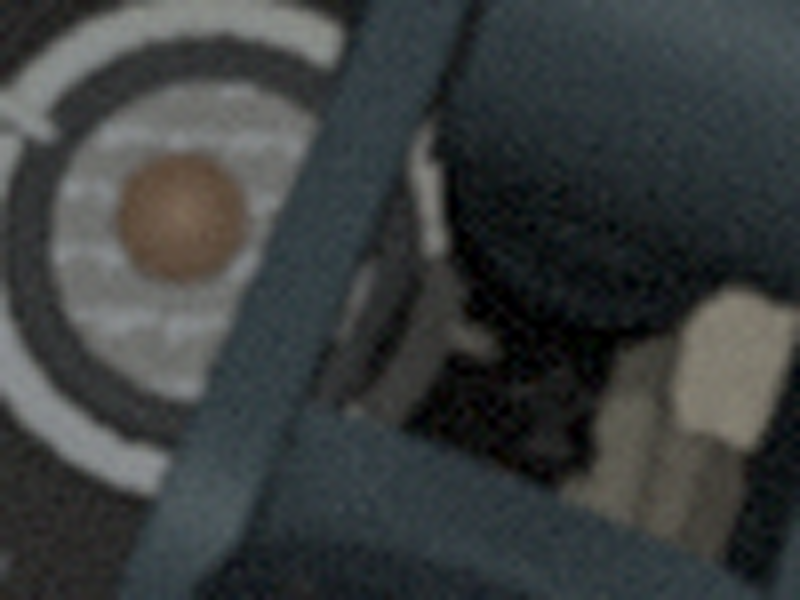

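Run:
```python
from h import *
c=ctrl.camera("top")
for uv in ([357.5,260.8],[359.4,262],[361.4,263.5]):
    d=plane(c,uv,.078)[0][:2]-C; print(np.hypot(*d),np.degrees(np.arctan2(d[1],d[0])))
c=ctrl.camera("scene")
d=plane(c,[255+235/8,180+407/8],.078)[0][:2]-C; print(np.hypot(*d),np.degrees(np.arctan2(d[1],d[0])))
```

```text
0.07401406411894706 -109.48897559809143
0.078826188295894 -110.30949284135862
0.08408662482224884 -111.40691545802727
0.07520966721882473 -105.9926072241407
```

Emit:
apply_moves:
  plan:
    - {"translation": [0, -0.0032, 0], "angular": [0, 0, 0.035], "hand": 0}
    - {"translation": [0, -0.0032, 0], "angular": [0, 0, 0.035], "hand": 0}
    - {"translation": [0, -0.0032, 0], "angular": [0, 0, 0.035], "hand": 0}
    - {"translation": [0, -0.0032, 0], "angular": [0, 0, 0.035], "hand": 0}
    - {"translation": [0, -0.0032, 0], "angular": [0, 0, 0.035], "hand": 0}
    - {"translation": [0, -0.0032, 0], "angular": [0, 0, 0.035], "hand": 0}
    - {"translation": [0, -0.0032, 0], "angular": [0, 0, 0.035], "hand": 0}
    - {"translation": [0, 0, 0], "angular": [0, 0, 0], "hand": 0}

```text
time_s: 7.75
eef_pos: [0.543, -0.1039, 0.0923]
eef_rot: [-0.0, 0.829, 0.559, -0.0]
wrist_force: [0.5, -1.0, -0.6]
opening: -0.004
```

Run:
```python
from h import *
st()
for n,(x0,y0) in(("scene",(255,180)),("top",(300,220))):
    c=ctrl.camera(n); 
    cv2.imwrite(f"pics/{n}8.png",cv2.resize(c["img"][y0:y0+75,x0:x0+100],None,fx=8,fy=8,interpolation=cv2.INTER_CUBIC)[:,:,::-1])
```

```text
t 7.75 p [ 0.543  -0.1039  0.0923] xang 68.04 tilt [-5.e-04  0.e+00 -1.e+00] r 0.0911 th -111.22 F [ 0.49 -1.04 -0.61] open -0.004
```

View pics/scene8.png

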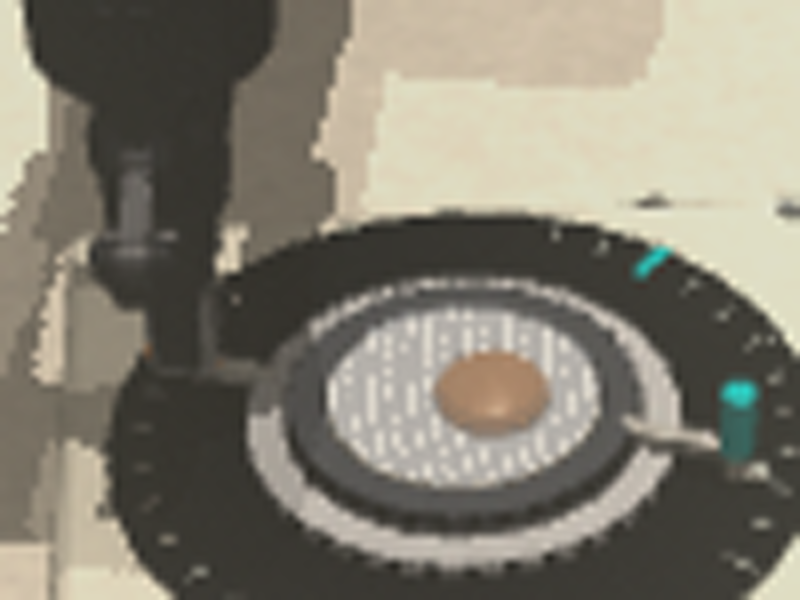

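View pics/top8.png

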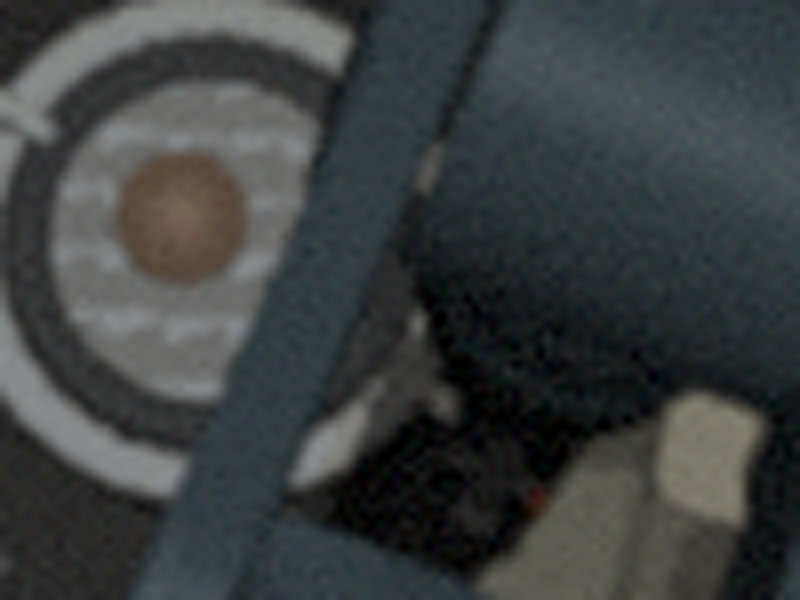

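Run:
```python
from h import *
c=ctrl.camera("top")
for uv in ([354.3,269.3],[355.4,270.6],[356.4,271.6]):
    d=plane(c,uv,.078)[0][:2]-C; print(np.hypot(*d),np.degrees(np.arctan2(d[1],d[0])))
```

```text
0.07617489602212613 -124.86576267150866
0.07977950261562788 -125.58067777751705
0.08283130837718848 -125.94999712466625
```

Emit:
apply_moves:
  plan:
    - {"translation": [0, -0.0024, 0], "angular": [0, 0, 0.026], "hand": 0}
    - {"translation": [0, -0.0016, 0], "angular": [0, 0, 0.017], "hand": 0}
    - {"translation": [0, 0, 0], "angular": [0, 0, 0], "hand": 0}
    - {"translation": [0, 0, 0], "angular": [0, 0, 0], "hand": 0}
    - {"translation": [0, 0.008, 0], "angular": [0, 0, 0], "hand": 0}
    - {"translation": [0, 0.012, 0], "angular": [0, 0, 0], "hand": 0}
    - {"translation": [0, 0, -0.04], "angular": [0, 0, 0], "hand": 0}
    - {"translation": [0, 0, -0.06], "angular": [0, 0, 0], "hand": 0}
    - {"translation": [0, 0, -0.03], "angular": [0, 0, 0], "hand": 0}

```text
time_s: 9.02
eef_pos: [0.56, -0.1116, 0.2261]
eef_rot: [0.002, 0.841, 0.542, 0.001]
wrist_force: [0.5, -0.7, 0.1]
opening: -0.0
```

Run:
```python
from h import *
o,r,p=st(); print(o["q"])
for n,(x0,y0) in(("scene",(255,180)),("top",(300,220))):
    c=ctrl.camera(n); 
    cv2.imwrite(f"pics/{n}9.png",cv2.resize(c["img"][y0:y0+75,x0:x0+100],None,fx=8,fy=8,interpolation=cv2.INTER_CUBIC)[:,:,::-1])
```

```text
t 9.025 p [ 0.56   -0.1116  0.2261] xang 65.59 tilt [ 0.0047 -0.0019 -1.    ] r 0.0941 th -99.79 F [ 0.47 -0.66  0.14] open -0.0
[-4.04539046e-01  1.73019772e-01  1.62670891e+00  6.42214078e-05
  1.33680808e+00  2.14501424e-02]
```

View pics/scene9.png

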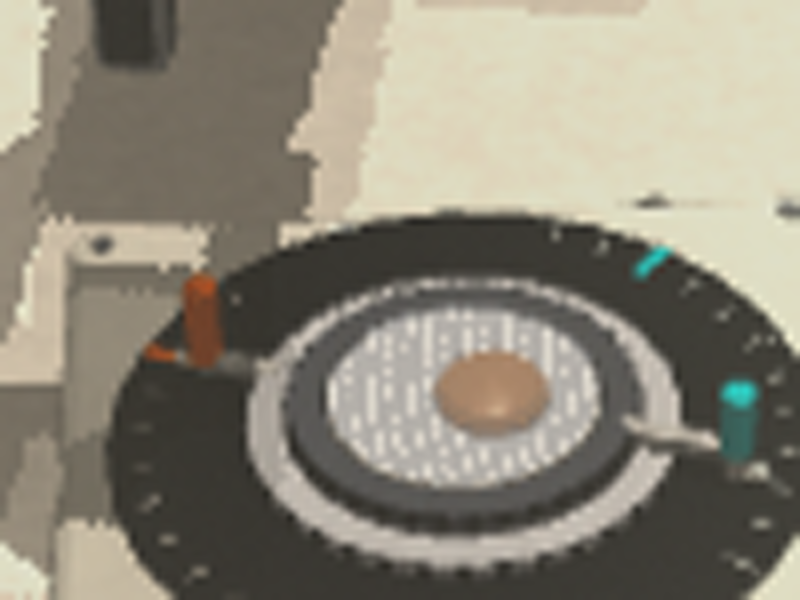

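View pics/top9.png

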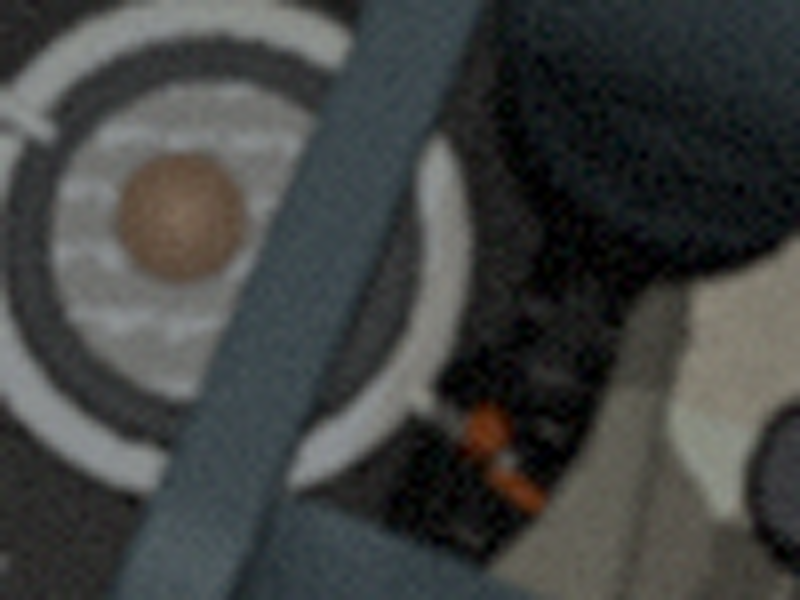

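Emit:
apply_moves:
  plan:
    - {"translation": [0.0342, 0.0043, 0], "angular": [0, 0, 0], "hand": 0}
    - {"translation": [0.0342, 0.0043, 0], "angular": [0, 0, 0], "hand": 0}
    - {"translation": [0.0342, 0.0043, 0], "angular": [0, 0, 0], "hand": 0}
    - {"translation": [0.0342, 0.0043, 0], "angular": [0, 0, 0], "hand": 0}
    - {"translation": [0.0342, 0.0043, 0], "angular": [0, 0, 0], "hand": 0}
    - {"translation": [0, 0, 0], "angular": [0, 0, 0.129], "hand": 0}
    - {"translation": [0, 0, 0], "angular": [0, 0, 0.129], "hand": 0}
    - {"translation": [0, 0, 0], "angular": [0, 0, 0.129], "hand": 0}
    - {"translation": [0, 0, 0], "angular": [0, 0, 0.129], "hand": 0}
    - {"translation": [0, 0, 0], "angular": [0, 0, 0], "hand": 0}

```text
time_s: 10.38
eef_pos: [0.648, 0.0361, 0.2207]
eef_rot: [-0.0, 0.951, 0.31, -0.001]
wrist_force: [0.4, -0.1, -0.0]
opening: -0.001
```

Run:
```python
from h import *
to([*pol(.092,36),.092])
c=ctrl.camera("top"); roi=(340,220,400,310)
b=blobs(c["img"],(3,130,70),(20,255,255),roi); print(b)
cv2.imwrite("pics/top10.png",cv2.resize(c["img"][165:325,255:400],None,fx=4,fy=3.75,interpolation=cv2.INTER_CUBIC)[:,:,::-1])
for u,_,_ in b:
  for z in(.106,.068):
    d=plane(c,u,z)[0][:2]-C; print(u,z,np.hypot(*d),np.degrees(np.arctan2(d[1],d[0])))
```

```text
t 10.375 p [0.648  0.0361 0.2207] xang 36.09 tilt [-2.e-03  3.e-04 -1.e+00] r 0.0906 th 37.38 F [ 0.36 -0.14 -0.02] open -0.001
tool shift [0.0017 0.0024 0.1287]
[([360.8, 273.4], 25, [358, 271, 6, 6]), ([364.4, 280.9], 18, [361, 279, 7, 5])]
[360.8, 273.4] 0.106 0.09293003383755497 -126.87618844339408
[360.8, 273.4] 0.068 0.09302990147571197 -123.59046414148936
[364.4, 280.9] 0.106 0.10889651452168146 -131.29980635890084
[364.4, 280.9] 0.068 0.10909680141469243 -128.63570289647652
```

View pics/top10.png

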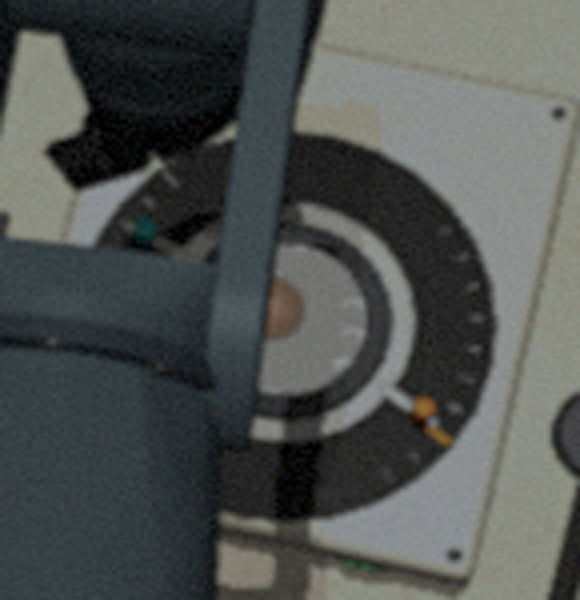

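Emit:
apply_moves:
  plan:
    - {"translation": [0.0017, 0.0024, 0.03], "angular": [0, 0, 0], "hand": 0}
    - {"translation": [0, 0, 0.04], "angular": [0, 0, 0], "hand": 0}
    - {"translation": [0, 0, 0.04], "angular": [0, 0, 0], "hand": 0}
    - {"translation": [0, 0, 0.018], "angular": [0, 0, 0], "hand": 0}
    - {"translation": [0, 0, 0], "angular": [0, 0, 0], "hand": 0}
    - {"translation": [0, -0.0024, 0], "angular": [0, 0, -0.026], "hand": 0}
    - {"translation": [0, -0.0024, 0], "angular": [0, 0, -0.026], "hand": 0}

```text
time_s: 11.3
eef_pos: [0.6493, 0.039, 0.0963]
eef_rot: [0.001, 0.942, 0.335, 0.001]
wrist_force: [0.7, 0.3, -0.1]
opening: -0.002
```

Run:
```python
from h import *
st()
c=ctrl.camera("scene"); x0,y0=260,180
s=cv2.resize(c["img"][y0:y0+75,x0:x0+100],None,fx=8,fy=8,interpolation=cv2.INTER_CUBIC)[:,:,::-1]
cv2.imwrite(f"pics/scene11.png",s)
```

```text
t 11.3 p [0.6493 0.039  0.0963] xang 39.13 tilt [ 3.3e-03 -4.0e-04 -1.0e+00] r 0.0934 th 38.33 F [ 0.67  0.26 -0.1 ] open -0.002
```

View pics/scene11.png

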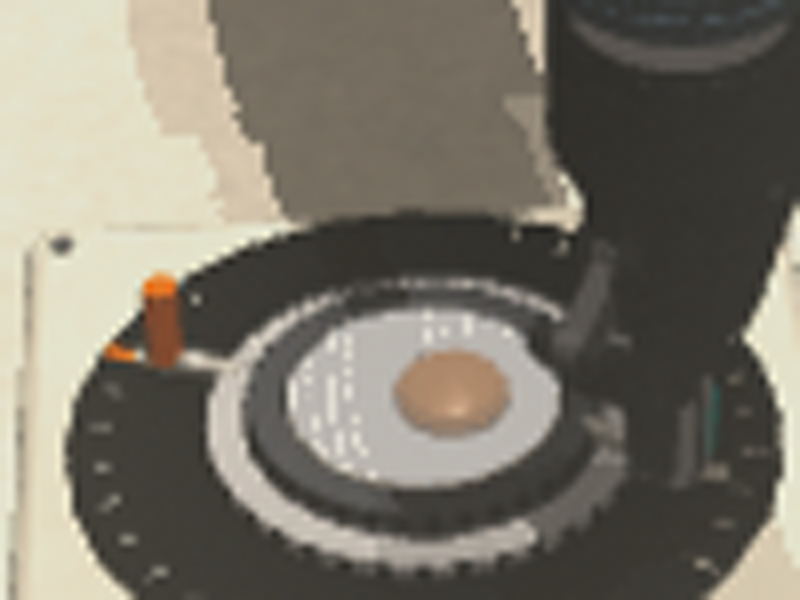

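Emit:
apply_moves:
  plan:
    - {"translation": [0, 0, 0.004], "angular": [0, 0, 0], "hand": 0}
    - {"translation": [0, -0.0024, 0], "angular": [0, 0, -0.026], "hand": 0}
    - {"translation": [0, -0.0024, 0], "angular": [0, 0, -0.026], "hand": 0}
    - {"translation": [-0.0001, -0.0024, 0], "angular": [0, 0, -0.026], "hand": 0}
    - {"translation": [-0.0001, -0.0024, 0], "angular": [0, 0, -0.026], "hand": 0}
    - {"translation": [-0.0001, -0.0024, 0], "angular": [0, 0, -0.026], "hand": 0}
    - {"translation": [-0.0001, -0.0032, 0], "angular": [0, 0, -0.035], "hand": 0}
    - {"translation": [-0.0001, -0.0032, 0], "angular": [0, 0, -0.035], "hand": 0}
    - {"translation": [-0.0001, -0.0032, 0], "angular": [0, 0, -0.035], "hand": 0}
    - {"translation": [-0.0001, -0.0032, 0], "angular": [0, 0, -0.035], "hand": 0}

```text
time_s: 12.6
eef_pos: [0.6297, 0.056, 0.0904]
eef_rot: [0.0, 0.889, 0.459, 0.0]
wrist_force: [1.5, -0.8, -0.4]
opening: -0.003
```

Run:
```python
from h import *
st()
c=ctrl.camera("scene"); x0,y0=260,180
s=cv2.resize(c["img"][y0:y0+75,x0:x0+100],None,fx=8,fy=8,interpolation=cv2.INTER_CUBIC)[:,:,::-1]
cv2.imwrite(f"pics/scene12.png",s)
```

```text
t 12.6 p [0.6297 0.056  0.0904] xang 54.62 tilt [ 2.e-04  1.e-04 -1.e+00] r 0.0922 th 54.35 F [ 1.51 -0.8  -0.44] open -0.003
```

View pics/scene12.png

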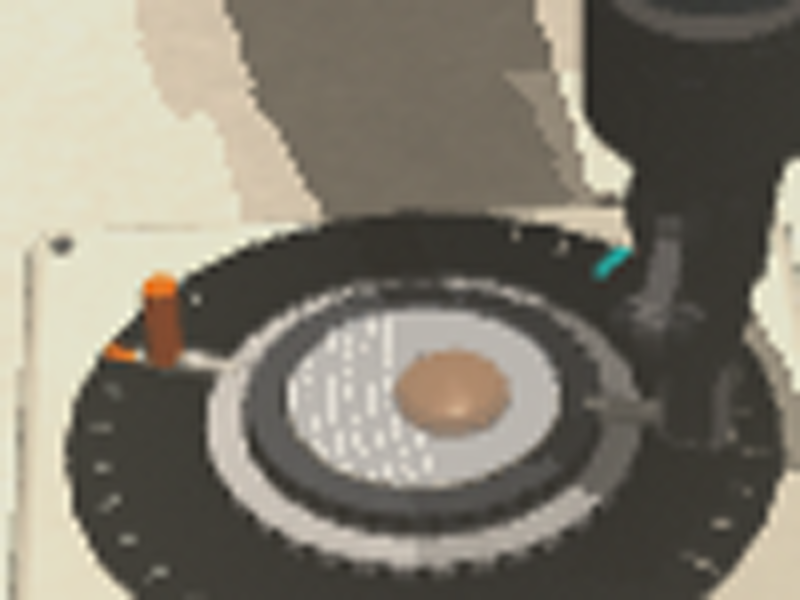

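Emit:
apply_moves:
  plan:
    - {"translation": [-0.0001, -0.004, 0], "angular": [0, 0, -0.044], "hand": 0}
    - {"translation": [-0.0001, -0.004, 0], "angular": [0, 0, -0.044], "hand": 0}
    - {"translation": [-0.0001, -0.004, 0], "angular": [0, 0, -0.044], "hand": 0}
    - {"translation": [-0.0001, -0.004, 0], "angular": [0, 0, -0.044], "hand": 0}
    - {"translation": [-0.0001, -0.004, 0], "angular": [0, 0, -0.044], "hand": 0}
    - {"translation": [-0.0001, -0.004, 0], "angular": [0, 0, -0.044], "hand": 0}
    - {"translation": [-0.0001, -0.004, 0], "angular": [0, 0, -0.044], "hand": 0}
    - {"translation": [-0.0001, -0.004, 0], "angular": [0, 0, -0.044], "hand": 0}
    - {"translation": [-0.0001, -0.004, 0], "angular": [0, 0, -0.044], "hand": 0}
    - {"translation": [-0.0001, -0.004, 0], "angular": [0, 0, -0.044], "hand": 0}

```text
time_s: 13.9
eef_pos: [0.5931, 0.0712, 0.0904]
eef_rot: [0.0, 0.767, 0.641, 0.0]
wrist_force: [1.8, -1.0, -0.9]
opening: -0.002
```

Run:
```python
from h import *
st()
c=ctrl.camera("scene"); x0,y0=260,180
s=cv2.resize(c["img"][y0:y0+75,x0:x0+100],None,fx=8,fy=8,interpolation=cv2.INTER_CUBIC)[:,:,::-1]
cv2.imwrite(f"pics/scene13.png",s)
```

```text
t 13.9 p [0.5931 0.0712 0.0904] xang 79.79 tilt [ 1.e-04 -0.e+00 -1.e+00] r 0.0917 th 79.24 F [ 1.75 -1.02 -0.9 ] open -0.002
```

View pics/scene13.png

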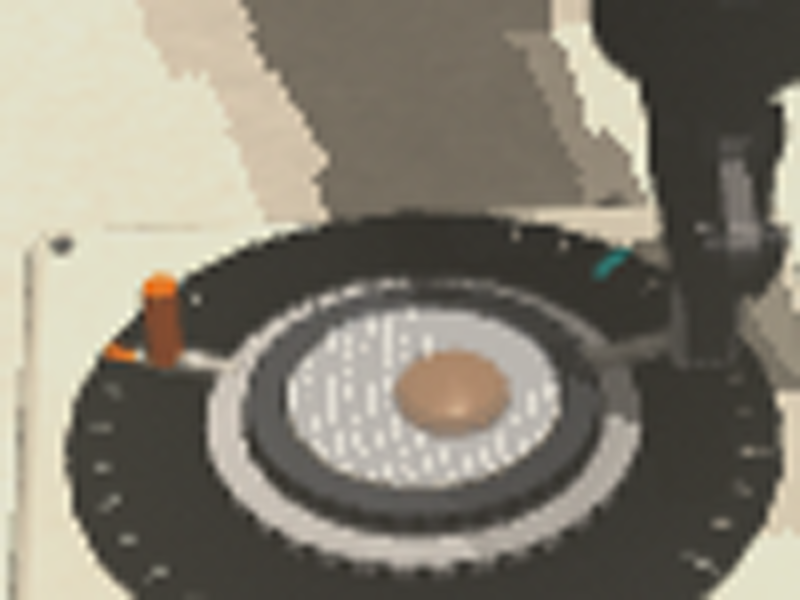

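Emit:
apply_moves:
  plan:
    - {"translation": [-0.0001, -0.004, 0], "angular": [0, 0, -0.044], "hand": 0}
    - {"translation": [-0.0001, -0.004, 0], "angular": [0, 0, -0.044], "hand": 0}
    - {"translation": [0, -0.004, 0], "angular": [0, 0, -0.044], "hand": 0}
    - {"translation": [-0.0001, -0.004, 0], "angular": [0, 0, -0.044], "hand": 0}
    - {"translation": [-0.0001, -0.004, 0], "angular": [0, 0, -0.044], "hand": 0}
    - {"translation": [-0.0001, -0.004, 0], "angular": [0, 0, -0.044], "hand": 0}
    - {"translation": [0, -0.004, 0], "angular": [0, 0, -0.044], "hand": 0}
    - {"translation": [-0.0001, -0.004, 0], "angular": [0, 0, -0.044], "hand": 0}
    - {"translation": [-0.0001, -0.004, 0], "angular": [0, 0, -0.044], "hand": 0}
    - {"translation": [-0.0001, -0.004, 0], "angular": [0, 0, -0.044], "hand": 0}

```text
time_s: 15.2
eef_pos: [0.5536, 0.0697, 0.0904]
eef_rot: [0.0, 0.609, 0.793, 0.0]
wrist_force: [1.1, -0.9, -1.2]
opening: 0.003
```

Emit:
apply_moves:
  plan:
    - {"translation": [-0.0001, -0.0032, 0], "angular": [0, 0, -0.035], "hand": 0}
    - {"translation": [0, -0.0032, 0], "angular": [0, 0, -0.035], "hand": 0}
    - {"translation": [0, -0.0032, 0], "angular": [0, 0, -0.035], "hand": 0}
    - {"translation": [0, 0, 0], "angular": [0, 0, 0], "hand": 0}

```text
time_s: 15.7
eef_pos: [0.5441, 0.0666, 0.0903]
eef_rot: [-0.0, 0.567, 0.824, -0.0]
wrist_force: [1.1, -0.6, -0.2]
opening: -0.0
```

Run:
```python
from h import *
st()
c=ctrl.camera("scene"); x0,y0=260,180
s=cv2.resize(c["img"][y0:y0+75,x0:x0+100],None,fx=8,fy=8,interpolation=cv2.INTER_CUBIC)[:,:,::-1]
cv2.imwrite(f"pics/scene14.png",s)
c=ctrl.camera("top");cv2.imwrite("pics/top14.png",cv2.resize(c["img"][165:325,255:400],None,fx=4,fy=3.75,interpolation=cv2.INTER_CUBIC)[:,:,::-1])
```

```text
t 15.7 p [0.5441 0.0666 0.0903] xang 110.93 tilt [-4.e-04 -1.e-04 -1.e+00] r 0.0912 th 110.45 F [ 1.08 -0.56 -0.18] open -0.0
```

View pics/scene14.png

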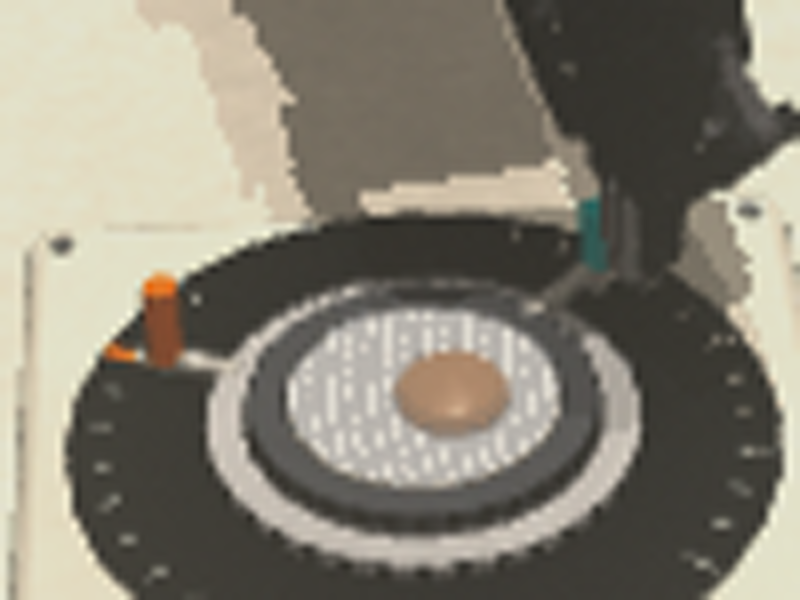

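View pics/top14.png

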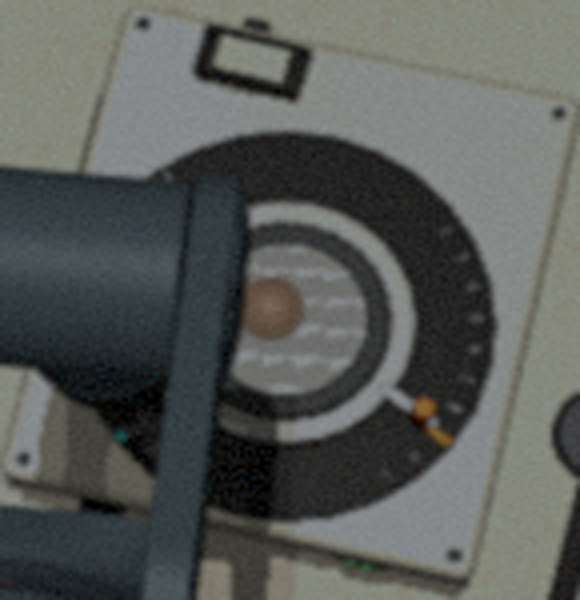

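Emit:
apply_moves:
  plan:
    - {"translation": [0, -0.0024, 0], "angular": [0, 0, -0.026], "hand": 0}
    - {"translation": [0, -0.0022, 0], "angular": [0, 0, -0.024], "hand": 0}
    - {"translation": [0, 0, 0], "angular": [0, 0, 0], "hand": 0}
    - {"translation": [0, 0, 0], "angular": [0, 0, 0], "hand": 0}
    - {"translation": [0, 0.008, 0], "angular": [0, 0, 0], "hand": 0}
    - {"translation": [0, 0.012, 0], "angular": [0, 0, 0], "hand": 0}
    - {"translation": [0, 0, -0.04], "angular": [0, 0, 0], "hand": 0}
    - {"translation": [0, 0, -0.06], "angular": [0, 0, 0], "hand": 0}
    - {"translation": [0, 0, -0.06], "angular": [0, 0, 0], "hand": 0}

```text
time_s: 16.92
eef_pos: [0.5588, 0.0734, 0.2519]
eef_rot: [-0.0, 0.546, 0.838, -0.0]
wrist_force: [1.6, 0.0, -0.7]
opening: 0.002
```

```bash
cat > meas.py <<'E'
from h import *
import sys
st(); t=sys.argv[1]
for n,roi in(("top",(262,200,385,310)),("scene",(255,195,375,275))):
    c=ctrl.camera(n)
    x0,y0=(260,180) if n=="scene" else (265,210)
    w,h=(100,75) if n=="scene" else(120,90); f=800/w
    cv2.imwrite(f"pics/{n}{t}.png",cv2.resize(c["img"][y0:y0+h,x0:x0+w],None,fx=f,fy=f,interpolation=cv2.INTER_CUBIC)[:600,:,::-1])
    for nm,lo,hi in(("teal",(78,90,40),(100,255,255)),("or",(3,130,70),(20,255,255))):
        for u,a,bb in blobs(c["img"],lo,hi,roi,8):
            out=[]
            for z in(.106,.068):
                d=plane(c,u,z)[0][:2]-C; out.append((np.hypot(*d).round(4),np.degrees(np.arctan2(d[1],d[0])).round(1)))
            print(n,nm,u,a,bb,out)
E
python3 meas.py 15
```

```text
t 16.925 p [0.5588 0.0734 0.2519] xang 113.79 tilt [-5.e-04  1.e-04 -1.e+00] r 0.0939 th 100.55 F [ 1.6   0.   -0.68] open 0.002
top or [360.7, 273.3] 26 [358, 271, 6, 6] [(np.float64(0.0926), np.float64(-126.8)), (np.float64(0.0927), np.float64(-123.6))]
top or [364.2, 280.9] 15 [361, 279, 7, 5] [(np.float64(0.1086), np.float64(-131.4)), (np.float64(0.1088), np.float64(-128.8))]
scene teal [332.9, 207.4] 25 [331, 204, 4, 8] [(np.float64(0.0802), np.float64(121.2)), (np.float64(0.1215), np.float64(136.1))]
scene or [279.8, 219.5] 44 [278, 214, 5, 12] [(np.float64(0.0868), np.float64(-114.9)), (np.float64(0.1086), np.float64(-139.2))]
```

View pics/scene15.png

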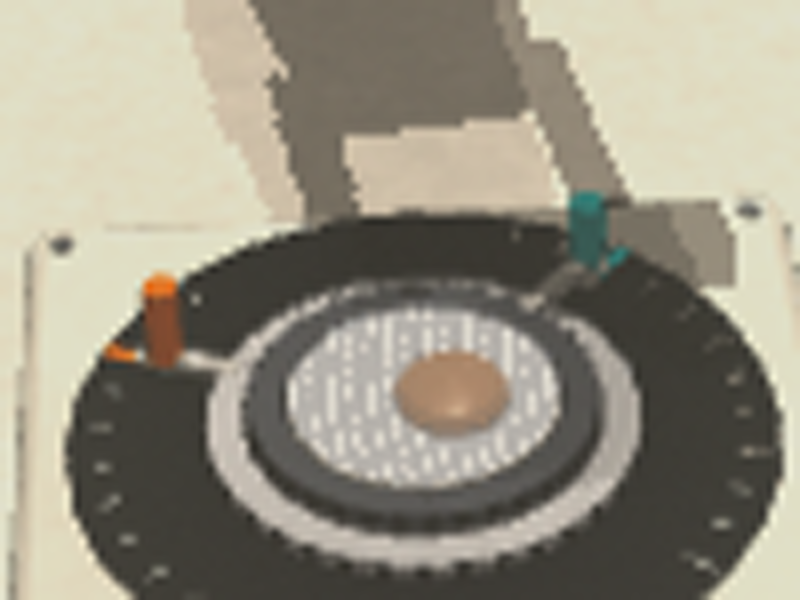

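View pics/top15.png

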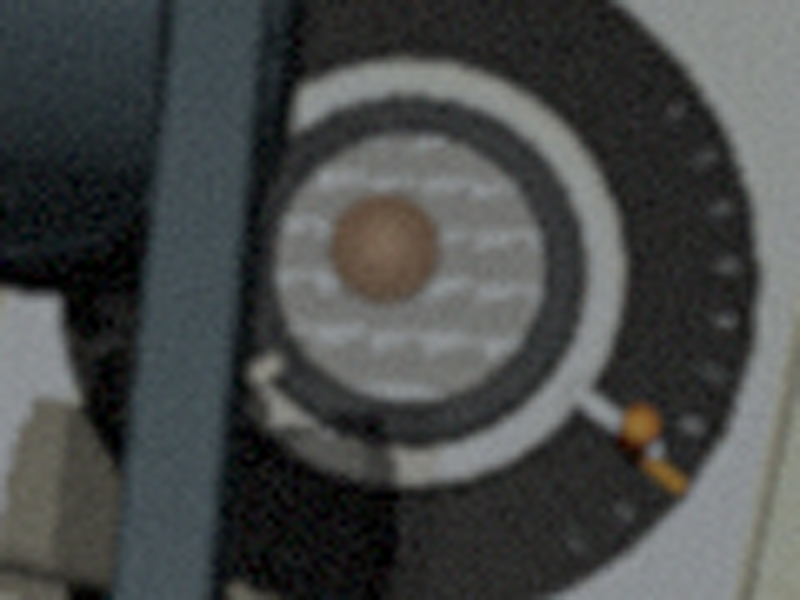

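Emit:
apply_moves:
  plan:
    - {"translation": [0.043, 0.0015, 0], "angular": [0, 0, 0], "hand": 0}
    - {"translation": [0.043, 0.0015, 0], "angular": [0, 0, 0], "hand": 0}
    - {"translation": [0.043, 0.0015, 0], "angular": [0, 0, 0], "hand": 0}
    - {"translation": [0.043, 0.0015, 0], "angular": [0, 0, 0], "hand": 0}
    - {"translation": [0.043, 0.0015, 0], "angular": [0, 0, 0], "hand": 0}
    - {"translation": [0, 0, 0], "angular": [0, 0, 0], "hand": 0}

```text
time_s: 17.77
eef_pos: [0.4776, 0.2756, 0.25]
eef_rot: [-0.0, 0.544, 0.839, 0.0]
wrist_force: [0.1, -0.7, -0.2]
opening: -0.0
```

```bash
python3 meas.py 16
```

```text
t 17.775 p [0.4776 0.2756 0.25  ] xang 114.02 tilt [-5.e-04  5.e-04 -1.e+00] r 0.3105 th 108.47 F [ 0.11 -0.66 -0.16] open -0.0
top teal [291.5, 272.8] 33 [289, 270, 6, 7] [(np.float64(0.092), np.float64(126.3)), (np.float64(0.0911), np.float64(123.4))]
top teal [286.0, 279.8] 22 [284, 278, 6, 5] [(np.float64(0.1104), np.float64(129.0)), (np.float64(0.1098), np.float64(126.7))]
top or [360.8, 273.2] 25 [359, 271, 5, 6] [(np.float64(0.0927), np.float64(-126.7)), (np.float64(0.0928), np.float64(-123.4))]
top or [364.6, 281.0] 17 [362, 279, 6, 5] [(np.float64(0.1094), np.float64(-131.2)), (np.float64(0.1096), np.float64(-128.6))]
scene teal [333.2, 207.6] 31 [331, 204, 5, 9] [(np.float64(0.0801), np.float64(120.3)), (np.float64(0.121), np.float64(135.6))]
scene or [279.8, 219.3] 41 [278, 214, 5, 12] [(np.float64(0.0869), np.float64(-115.4)), (np.float64(0.1091), np.float64(-139.6))]
```

View pics/scene16.png

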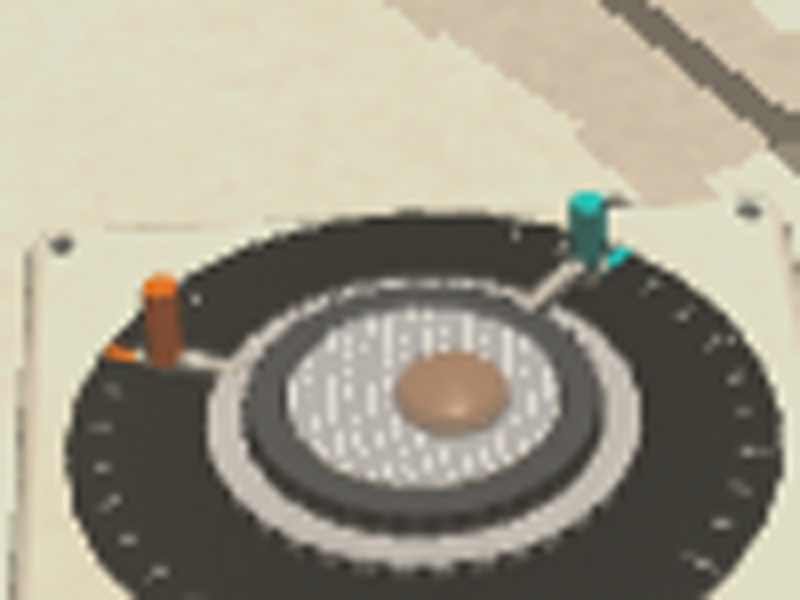

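View pics/top16.png

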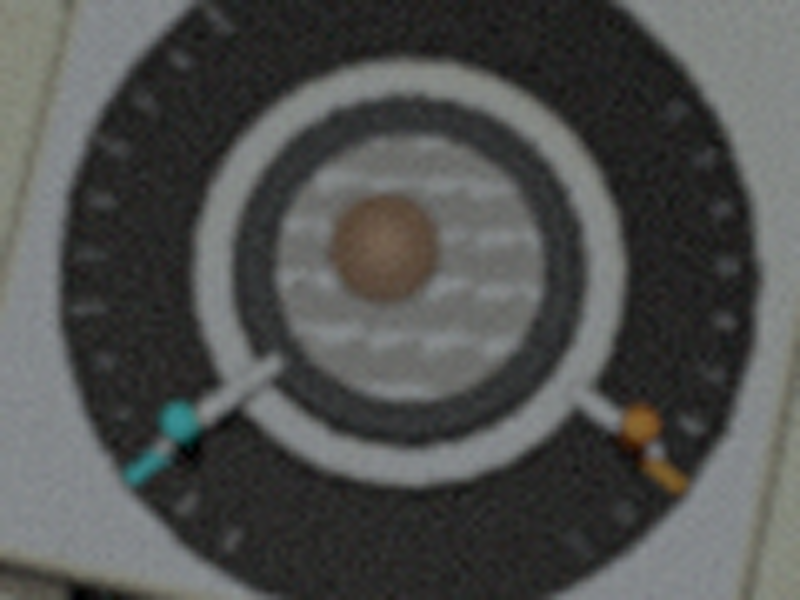

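Run:
```python
from h import *
def a(c,u,z,C=C):
    d=plane(c,u,z)[0][:2]-C; return np.hypot(*d).round(4),np.degrees(np.arctan2(d[1],d[0])).round(2)
t=ctrl.camera("top"); s=ctrl.camera("scene")
print("arm top view or",a(t,[265+597/6.667-.5,210+407/6.667-.5],.078),"teal",a(t,[265+235/6.667-.5,210+387/6.667-.5],.084))
Cs=np.array([.5125+.5082,.0655-.1052])/2+np.array([1,-.0154])*.06575; print(Cs)
for nm,u,z in(("teal knob",[333.1,204.6],.106),("or knob",[280,215.2],.106),("or line",[275,223.6],.068),("or arm",[260+205/8-.5,180+358/8-.5],.078),("or arm",[260+220/8-.5,180+363/8-.5],.078),("teal arm",[260+553/8-.5,180+283/8-.5],.084)):
    print(nm,a(s,u,z),a(s,u,z,Cs))
```

```text
arm top view or (np.float64(0.0773), np.float64(-126.79)) teal (np.float64(0.0701), np.float64(125.23))
[ 0.5761     -0.02086255]
teal knob (np.float64(0.0903), np.float64(125.97)) (np.float64(0.0919), np.float64(125.3))
or knob (np.float64(0.0915), np.float64(-125.89)) (np.float64(0.09), np.float64(-126.67))
or line (np.float64(0.1115), np.float64(-128.43)) (np.float64(0.11), np.float64(-129.11))
or arm (np.float64(0.079), np.float64(-125.88)) (np.float64(0.0775), np.float64(-126.79))
or arm (np.float64(0.0733), np.float64(-125.2)) (np.float64(0.0717), np.float64(-126.16))
teal arm (np.float64(0.0694), np.float64(125.87)) (np.float64(0.0711), np.float64(125.01))
```

Emit:
apply_moves:
  plan:
    - {"translation": [-0.0482, -0.0102, 0], "angular": [0, 0, 0], "hand": 0}
    - {"translation": [-0.0482, -0.0102, 0], "angular": [0, 0, 0], "hand": 0}
    - {"translation": [-0.0482, -0.0102, 0], "angular": [0, 0, 0], "hand": 0}
    - {"translation": [-0.0482, -0.0102, 0], "angular": [0, 0, 0], "hand": 0}
    - {"translation": [-0.0482, -0.0102, 0], "angular": [0, 0, 0], "hand": 0}
    - {"translation": [-0.0482, -0.0102, 0], "angular": [0, 0, 0], "hand": 0}
    - {"translation": [-0.0482, -0.0102, 0], "angular": [0, 0, 0], "hand": 0}
    - {"translation": [-0.0482, -0.0102, 0], "angular": [0, 0, 0], "hand": 0}

```text
time_s: 18.98
eef_pos: [0.5594, -0.1161, 0.2504]
eef_rot: [0.0, 0.547, 0.837, -0.0]
wrist_force: [-0.2, 0.8, 0.5]
opening: 0.0
```

Emit:
apply_moves:
  plan:
    - {"translation": [0, 0, 0], "angular": [0, 0, 0.154], "hand": 0}
    - {"translation": [0, 0, 0], "angular": [0, 0, 0.154], "hand": 0}
    - {"translation": [0, 0, 0], "angular": [0, 0, 0.154], "hand": 0}
    - {"translation": [0, 0, 0], "angular": [0, 0, 0.154], "hand": 0}
    - {"translation": [0, 0, 0], "angular": [0, 0, 0.154], "hand": 0}
    - {"translation": [0, 0, 0], "angular": [0, 0, 0], "hand": 0}

```text
time_s: 19.73
eef_pos: [0.5592, -0.1142, 0.2502]
eef_rot: [-0.0, 0.821, 0.571, -0.0]
wrist_force: [0.2, -0.3, -0.9]
opening: 0.001
```

```bash
python3 -c "
from h import *
to([*pol(.092,-101),.0925])"
```

```text
t 19.725 p [ 0.5592 -0.1142  0.2502] xang 69.63 tilt [-1.e-04 -1.e-04 -1.e+00] r 0.0967 th -99.99 F [ 0.2  -0.34 -0.86] open 0.001
tool shift [ 0.0044 -0.0024  0.1577]
```

Emit:
apply_moves:
  plan:
    - {"translation": [0.0044, -0.0024, 0], "angular": [0, 0, 0], "hand": 0}
    - {"translation": [0, 0, 0.04], "angular": [0, 0, 0], "hand": 0}
    - {"translation": [0, 0, 0.04], "angular": [0, 0, 0], "hand": 0}
    - {"translation": [0, 0, 0.04], "angular": [0, 0, 0], "hand": 0}
    - {"translation": [0, 0, 0.037], "angular": [0, 0, 0], "hand": 0}
    - {"translation": [0, 0, 0], "angular": [0, 0, 0], "hand": 0}
    - {"translation": [0, -0.004, 0], "angular": [0, 0, 0.022], "hand": 0}
    - {"translation": [0, -0.004, 0], "angular": [0, 0, 0.022], "hand": 0}
    - {"translation": [0, -0.004, 0], "angular": [0, 0, 0.022], "hand": 0}
    - {"translation": [0, 0, 0], "angular": [0, 0, 0], "hand": 0}

```text
time_s: 20.98
eef_pos: [0.5476, -0.1035, 0.0941]
eef_rot: [0.0, 0.839, 0.544, 0.0]
wrist_force: [-0.1, 0.4, -0.4]
opening: -0.002
```

```bash
python3 -c "
from h import *
to([*pol(.0915,-115.2),.0925])"
```

```text
t 20.975 p [ 0.5476 -0.1035  0.0941] xang 65.87 tilt [ 1.e-03 -4.e-04 -1.e+00] r 0.0892 th -108.55 F [-0.14  0.37 -0.44] open -0.002
tool shift [-0.0027 -0.0104  0.0016]
```

Emit:
apply_moves:
  plan:
    - {"translation": [-0.002, -0.003, 0.001], "angular": [0, 0, 0.01], "hand": 0}
    - {"translation": [-0.0005, -0.003, 0], "angular": [0, 0, 0.008], "hand": 0}
    - {"translation": [0, -0.0024, 0], "angular": [0, 0, 0], "hand": 0}
    - {"translation": [0, -0.002, 0], "angular": [0, 0, 0], "hand": 0}
    - {"translation": [0, 0, 0], "angular": [0, 0, 0], "hand": 0}
    - {"translation": [0, 0, 0], "angular": [0, 0, 0], "hand": 0}

```text
time_s: 21.72
eef_pos: [0.537, -0.1015, 0.0923]
eef_rot: [-0.0, 0.844, 0.536, -0.0]
wrist_force: [-0.3, 0.5, -0.2]
opening: -0.002
```

```bash
python3 -c "
from h import *
to([*pol(.0915,-115.2),.0925])"
```

```text
t 21.725 p [ 0.537  -0.1015  0.0923] xang 64.85 tilt [-1.e-04  0.e+00 -1.e+00] r 0.0913 th -115.26 F [-0.33  0.47 -0.16] open -0.002
tool shift [-0.0002  0.0001 -0.0002]
```

Emit:
apply_moves:
  plan:
    - {"translation": [0, 0.008, 0], "angular": [0, 0, 0], "hand": 0}
    - {"translation": [0, 0.012, 0], "angular": [0, 0, 0], "hand": 0}
    - {"translation": [0, 0, -0.04], "angular": [0, 0, 0], "hand": 0}
    - {"translation": [0, 0, -0.06], "angular": [0, 0, 0], "hand": 0}
    - {"translation": [0, 0, -0.06], "angular": [0, 0, 0], "hand": 0}
    - {"translation": [-0.04, -0.02, 0], "angular": [0, 0, 0], "hand": 0}
    - {"translation": [-0.04, -0.02, 0], "angular": [0, 0, 0], "hand": 0}
    - {"translation": [-0.04, -0.02, 0], "angular": [0, 0, 0], "hand": 0}
    - {"translation": [-0.04, -0.02, 0], "angular": [0, 0, 0], "hand": 0}
    - {"translation": [-0.04, -0.02, 0], "angular": [0, 0, 0], "hand": 0}

```text
time_s: 22.98
eef_pos: [0.379, -0.2499, 0.2528]
eef_rot: [0.0, 0.844, 0.536, 0.0]
wrist_force: [-0.1, -0.4, 0.1]
opening: -0.0
```

```bash
python3 meas.py 17; python3 -c "
from h import *
cv2.imwrite('pics/full17.png',ctrl.camera('top')['img'][:,:,::-1])"
```

```text
t 22.975 p [ 0.379  -0.2499  0.2528] xang 64.86 tilt [ 5.e-04 -8.e-04 -1.e+00] r 0.3036 th -130.46 F [-0.15 -0.38  0.1 ] open -0.0
top teal [291.5, 272.8] 33 [289, 270, 6, 7] [(np.float64(0.092), np.float64(126.3)), (np.float64(0.0911), np.float64(123.4))]
top teal [286.1, 279.9] 23 [283, 278, 8, 5] [(np.float64(0.1104), np.float64(129.2)), (np.float64(0.1098), np.float64(126.9))]
top or [360.0, 274.4] 25 [358, 272, 5, 6] [(np.float64(0.0929), np.float64(-128.6)), (np.float64(0.0928), np.float64(-125.4))]
top or [365.0, 281.4] 14 [363, 280, 5, 4] [(np.float64(0.1106), np.float64(-131.3)), (np.float64(0.1108), np.float64(-128.7))]
scene teal [333.0, 207.6] 28 [331, 204, 5, 9] [(np.float64(0.0798), np.float64(120.6)), (np.float64(0.1208), np.float64(135.8))]
scene or [280.4, 218.6] 44 [278, 214, 5, 11] [(np.float64(0.086), np.float64(-117.4)), (np.float64(0.1096), np.float64(-141.3))]
scene or [275.2, 223.9] 10 [273, 223, 6, 3] [(np.float64(0.0968), np.float64(-103.6)), (np.float64(0.1104), np.float64(-127.9))]
```

View pics/scene17.png

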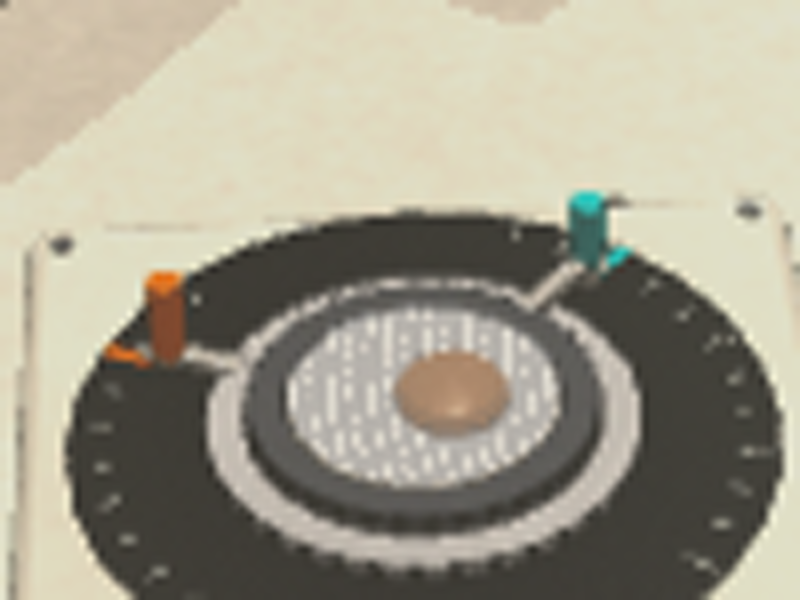

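View pics/top17.png

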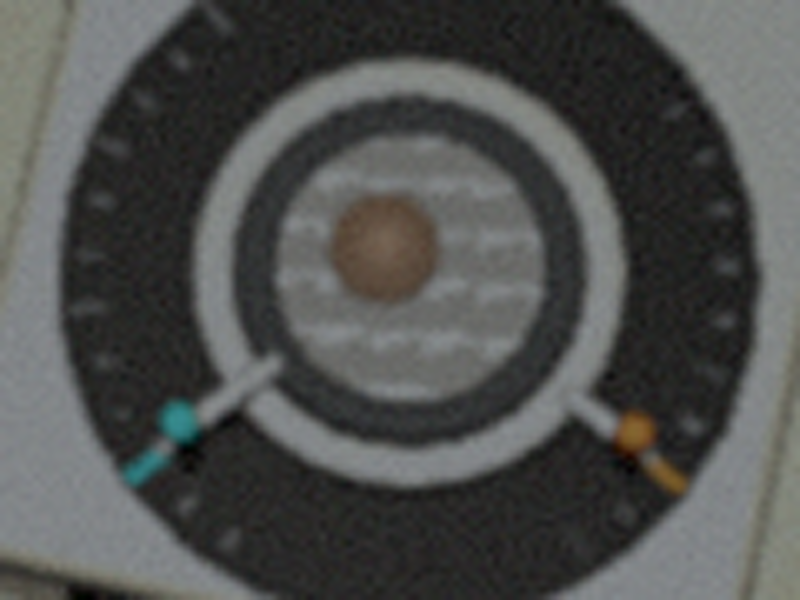

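View pics/full17.png

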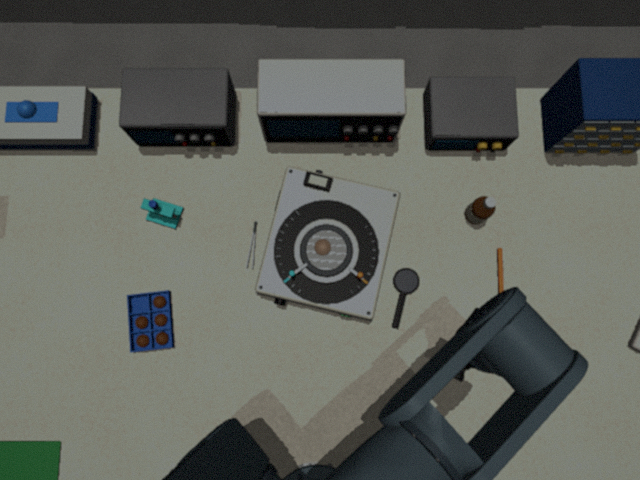

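```bash
python3 -c "
from bench import ctrl
print(ctrl.hand_in())"
```

```text
the job is handed in; nothing more can be done
None
```

Both levers now stand on their lines, and I handed the job in at about 23 s of the 51 s allowed. I pushed each one gently with the outside of the shut fingers.

| Lever | Measured (world angle, top camera) | Line | Off by | Limit |
|---|---|---|---|---|
| Teal polariser | 126.3° | 126.7° | about 0.4° | 3° |
| Orange iris | −128.6° | −128.4° | about 0.2° | 3° |

- **Orange correction:** my first orange push stopped about 1.6° short, so I nudged it once more.
- **Scene camera:** it is coarser. It put teal about 0.7° to 1.3° short after the teal push. I didn't take a separate scene angle for orange after the nudge, but its last picture looks consistent.
- **Force:** the wrist reading stayed at about 2 N whenever I checked it between moves. Contact force on the levers was not measured directly.
- **Everything else:** the lens and the loose things look unmoved in the last pictures. I compared them by eye; the arm partly hides the pen in the final top view. The arm was clear of everything at hand-in.

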